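# Load the tube roller mixer

## Robot

A 7-joint arm with a two-finger parallel gripper is mounted at the origin on a cart in front of the work surface, level with it; the furniture and walls round the work are solid. World frame = base frame: x ahead of the robot, y to its left, z up, the work surface at z = 0. Lengths are in m, angles in rad, forces in N, time in s.
With the tool pointing down it reaches from about 0.425 to 0.8 m from the base axis. Payload 8.3 kg.
Tool frame: the origin (TCP) lies midway between the tips of the shut fingers; the grasp point (between the pads) lies 19 mm behind it; z points along the fingers, y is the direction in which the jaws open and shut (so a half turn about z gives the same grasp; the last joint's range is limited). The gripper opens to 85 mm and grips with 20 to 120 N. Pads are 22 mm wide; open, the fingers measure 114 mm over their backs; the gripper's body (76 mm by 85 mm) begins 54 mm behind the grasp point. The pads swing forward as they close: fully open they stand 13 mm farther back than shut.
Start: joints at [1.126, 0.383, 0.016, 1.37, -0.006, 1.388, -0.046], TCP at [0.233, -0.58, 0.231] pointing down, gripper open.
Joint ranges: [-2.95, 2.95], [-0.25, 2.06], [-1.52, 1.56], [0.18, 2.33], [-1.44, 4.58], [0.02, 2.06], [-3.01, 3.01]. Speed limits (rad/s): [2.39, 2.39, 3.01, 3.01, 3.14, 3.14, 3.14].

## Interface

Orientations are given as a unit quaternion [x, y, z, w].
In Python, from cell import observe, snapshot, camera_info, finish_job gives the robot as it stands. The module is installed in compiled form; this text tells all that it offers.
- The arm moves only by the tool move_arm, never from a script. Its argument "plan" is one flat list of numbers, 7 for each row, row after row: the shift along the tool's x, y, z in cm, then the turn, a rotation vector about the tool's x, y, z in rad, then the opening, from -1 (shut) to 1 (fully open), so that 0 is half open. A call has 1 to 10 rows; each row shifts and turns the commanded pose from where the row before left it, along the tool's axes as they then stand; what a row does not reach is not made up. A row lasts 1/12 s, in which the tool goes at most 41.7 mm and 7.16 degrees, less where a joint would pass 70% of its speed; a pose out of reach is approached as far as the arm can. A call is refused whole if a number of a shift passes 4.17 or a number of a turn 0.125, either way. A call with a gripper value outside its range is refused whole. The fingers move at their own pace and stop on an object; "newtons" is the grip in N (left out, the last holds). Time passes only in rows, so rows that do not move let the fingers close. It gives the time, the measured TCP pose, the force and the opening at its end, in the units of the state.
- observe(): the state, without advancing time (a new reading comes with each control period).
- snapshot(name): name is "side" or "top" or "wrist"; returns (picture, depth): 480x640x3 uint8, blue, green, red; 480x640 float32, m along the optical axis (not along the pixel's ray), 0 where there is no reading.
- camera_info(name): a dict with "fx", "fy", "cx", "cy" (pixels), "pose" (4x4, takes a point from camera to world coordinates); the wrist camera has in their place "T_tool_cam" (4x4, takes a point from camera to tool coordinates, whose origin is the TCP and whose axes are the flange's). Camera axes: x right, y down, z forward; pixel columns grow to the right and rows downward; lengths in m; the calibration is good to about 2 mm. A picture is of the moment at which its call begins: read the wrist's pose just before it. camera_info takes no time and is no camera call.
- finish_job(): hands the job in, once; it reports no verdict.
The state is a dict: "time_s": time; "q": joint angles; "joint_vel": joint speeds; "effort": joint torques, N m; "tcp_pos": TCP position; "eef_rot": TCP orientation; "ft_force": force on the tool from outside, world axes, zero at the start; "moment": the same for the moment, N m; "gripper_width": finger opening in m.
Only numpy, scipy, OpenCV 4.12 (cv2) and the standard library are available. Lean on these libraries where they do the work, as an engineer would, in place of code of your own. Each camera call takes 0.05 s, during which the arm holds its last target.

## Task

Take the two capped sample tubes out of the ribbed cradle and lay one in each outer valley of the roller mixer (between the two leftmost rollers and between the two rightmost), lying along the rollers and centred on their two sets of tyres, like the tube already in the middle. Set them down gently, without dropping them and without setting the rollers turning, and leave the middle tube and the small dropper bottle where they are.

Things in the scene. Friction and masses are not known exactly. Their poses are not given: they have to be found in the camera images.
- tube_a_mid (a point): white capped sample tube, plain cylinder 29 mm in diameter, 114 mm long with its grey screw cap, about 50 g, on its side, starting in the left trough of the cradle. The point is its centre (on its axis, half-way along); x runs along the tube from cap to bottom, y and z turn as it rolls
- tube_b_mid (a point): white capped sample tube, plain cylinder 29 mm in diameter, 114 mm long with its grey screw cap, about 50 g, on its side, starting in the right trough of the cradle. The point is its centre (on its axis, half-way along); x runs along the tube from cap to bottom, y and z turn as it rolls
- tube_c_mid (a point): white capped sample tube, plain cylinder 29 mm in diameter, 114 mm long with its grey screw cap, about 50 g, on its side, already lying in the middle valley of the mixer; it stays there. The point is its centre (on its axis, half-way along); x runs along the tube from cap to bottom, y and z turn as it rolls
- cradle_top (a point): fixed ribbed grey cradle, 100 x 136 mm: two 8 mm ribs, 66 mm clear between them, with V troughs for two tubes 70 mm apart. The point is at its middle, at the height of the tubes' axes (46 mm above the worktop); x along the tubes, y across. Between the ribs nothing is higher than the 6 mm base plate
- mixer: white bench roller mixer, off and fixed, 240 x 200 mm; origin under the middle of its roller bed, on the worktop; x along the rollers, away from the motor housing (85 to 133 mm towards -x, top 83 mm high), y left across them. Six rollers, axes 62 mm up, at y = 75, 45, 15, -15, -45, -75 mm. The valleys at y = 60, 0, -60 are used, those at 30, -30 stay empty. Far bearing plate 72 mm high at x = 88 mm
- valley_left (a point): outer left valley of the mixer, between rollers 1 and 2. Point on the axis of a tube resting there (85 mm above the worktop), half-way along the bed; x along the rollers, y left, z up
- valley_middle (a point): middle valley of the mixer, between rollers 3 and 4, taken by a tube. Point on the axis of a tube resting there (85 mm above the worktop), half-way along the bed; x along the rollers, y left, z up
- valley_right (a point): outer right valley of the mixer, between rollers 5 and 6. Point on the axis of a tube resting there (85 mm above the worktop), half-way along the bed; x along the rollers, y left, z up
- small_bottle: small white dropper bottle, 24 mm in diameter, 62 mm high, standing loose in front between cradle and mixer; origin at the centre of its underside
- roller_1 (a joint): mixer roller 1 of 6 (1 leftmost): turn angle in rad, 0 at the start; turns if pushed at the tyres with over 0.25 N. A 10 mm steel shaft with two black tyres, 26 mm in diameter, 16 mm wide, centred 33 mm either side of the middle: tops of tyres 75 mm, of the bare shaft between them (50 mm long, room for fingers) 67 mm above the worktop
- roller_2 (a joint): mixer roller 2 of 6, counted from the left, just like roller_1: turn angle in rad, 0 at the start
- roller_3 (a joint): mixer roller 3 of 6, counted from the left, just like roller_1: turn angle in rad, 0 at the start
- roller_4 (a joint): mixer roller 4 of 6, counted from the left, just like roller_1: turn angle in rad, 0 at the start
- roller_5 (a joint): mixer roller 5 of 6, counted from the left, just like roller_1: turn angle in rad, 0 at the start
- roller_6 (a joint): mixer roller 6 of 6, counted from the left, just like roller_1: turn angle in rad, 0 at the start
Mind the look-alikes: they are no part of the job. What is shaped like the part that bears tube_a_mid but black or orange is not meant. Leave any red look-alike of the part that bears tube_c_mid alone.

How it is judged:
By the outcome, as a careful person would: the job done as asked, in the order asked, and still so for the second after the job is handed in, with the robot touching nothing.
It also fails if it takes over 58 s, if anything falls off the work surface, if the arm or the gripper's body presses on something with over 40 N, if the wrist force passes 120 N, or if a joint passes its speed limit or range.

## Working session

There is one attempt and no reset: what is moved stays moved. The work goes in short steps, Python scripts to look and compute and a tool call to move; the robot and the scene stay as the last step left them, time stands still between calls to the robot, and variables do not carry over. Pictures are saved under pics/ and viewed, and the job is handed in when it is done.

Besides the shell and the picture viewer there is one more tool, called after "Emit:" by a JSON object that holds its "name" and its "arguments". move_arm: Moves the arm, as the interface text tells. Its arguments: {"type":"object","properties":{"plan":{"type":"array","items":{"type":"number"}},"newtons":{"type":"number"}},"required":["plan"]}

```bash
mkdir -p pics; ls; cat > h.py <<'E'
import numpy as np, cv2
from cell import observe, snapshot, camera_info, finish_job
from scipy.spatial.transform import Rotation as R
def pose():
    s=observe(); T=np.eye(4); T[:3,:3]=R.from_quat(s["eef_rot"]).as_matrix(); T[:3,3]=s["tcp_pos"]; return T,s
E
python3 - <<'E'
from h import *
T,s=pose(); print(s["time_s"],s["tcp_pos"],s["eef_rot"],s["gripper_width"]); print(T.round(3))
for n in ("side","top"):
    p,d=snapshot(n); cv2.imwrite(f"pics/{n}0.png",p); np.savez(f"{n}0.npz",p=p,d=d); c=camera_info(n); print(n,c)
print(camera_info("wrist"))
E
```

```text
pics
0.0 [ 0.23269832 -0.57951394  0.23026446] [ 9.81827023e-01  1.89775450e-01 -2.10275213e-04 -9.65177601e-04] 0.08546893379213809
[[ 0.928  0.373 -0.001  0.233]
 [ 0.373 -0.928  0.002 -0.58 ]
 [-0.    -0.002 -1.     0.23 ]
 [ 0.     0.     0.     1.   ]]
side {'fx': 468.6235401987572, 'fy': 468.6235401987572, 'cx': 321.2068259085005, 'cy': 237.07826482271912, 'pose': array([[-0.89796698, -0.24265887,  0.36711302, -0.02641641],
       [-0.4398963 ,  0.51791692, -0.73365749,  0.81516865],
       [-0.01210555, -0.82029186, -0.57181703,  0.8885243 ],
       [ 0.        ,  0.        ,  0.        ,  1.        ]])}
top {'fx': 445.93028828697845, 'fy': 445.93028828697845, 'cx': 324.7630705129091, 'cy': 238.30542551738836, 'pose': array([[-0.02037478, -0.97825744,  0.206391  ,  0.26340111],
       [-0.99977296,  0.02122334,  0.00189804, -0.19371321],
       [-0.00623708, -0.20630547, -0.97846776,  1.27424385],
       [ 0.        ,  0.        ,  0.        ,  1.        ]])}
{'fx': 372.9884040437319, 'fy': 372.9884040437319, 'cx': 317.52304375949745, 'cy': 236.07950416941227, 'T_tool_cam': array([[ 7.33089948e-06, -9.56145129e-01, -2.92893311e-01,
         7.32226992e-02],
       [ 9.99999991e-01,  4.55637694e-05, -1.23712886e-04,
        -1.63731609e-03],
       [ 1.31632796e-04, -2.92893308e-01,  9.56145121e-01,
        -1.41457051e-01],
       [ 0.00000000e+00,  0.00000000e+00,  0.00000000e+00,
         1.00000000e+00]])}
```

View pics/top0.png

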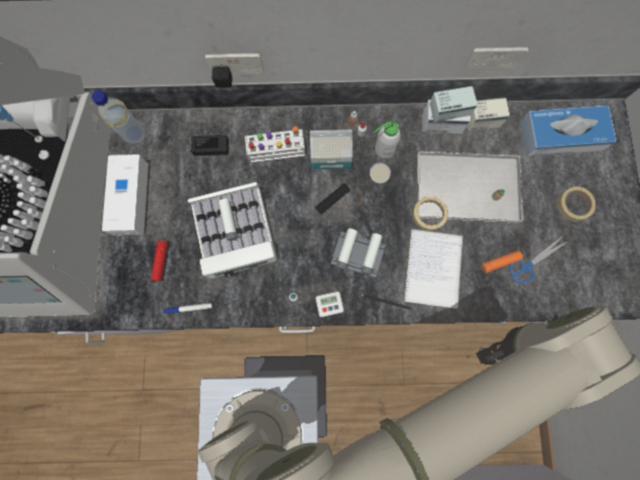

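View pics/side0.png

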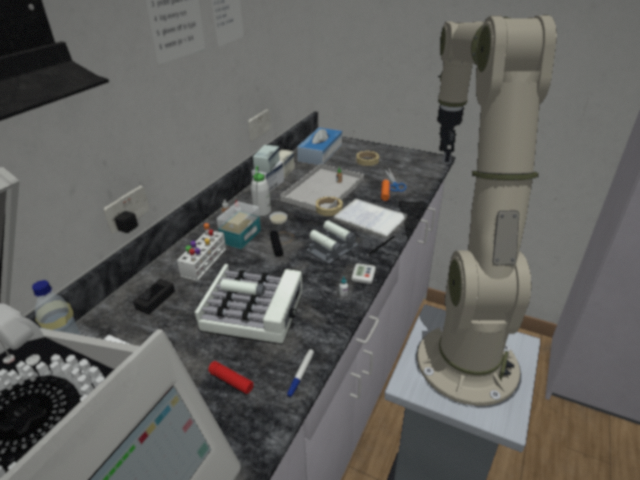

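```bash
python3 - <<'E'
from h import *
z=np.load("top0.npz");p=z["p"];d=z["d"]
c=p[170:310,180:400]; cv2.imwrite("pics/crop.png",cv2.resize(c,None,fx=3.6,fy=3.6,interpolation=cv2.INTER_CUBIC))
ci=camera_info("top");P=ci["pose"]
v,u=np.mgrid[:480,:640]
X=np.stack([(u-ci["cx"])/ci["fx"]*d,(v-ci["cy"])/ci["fy"]*d,d],-1)@P[:3,:3].T+P[:3,3]
np.save("topX.npy",X)
hsv=cv2.cvtColor(p,cv2.COLOR_BGR2HSV)
for (name,(u0,u1,v0,v1)) in dict(cr=(330,392,222,280),mx=(185,280,178,280)).items():
    m=np.zeros(d.shape,bool);m[v0:v1,u0:u1]=1
    w=m&(hsv[...,2]>150)&(hsv[...,1]<60)
    n,l,st,ce=cv2.connectedComponentsWithStats(w.astype(np.uint8))
    for i in range(1,n):
        if st[i,4]>30:
            k=l==i; print(name,st[i],ce[i].round(1),np.median(X[k],0).round(3),X[k].min(0).round(3),X[k].max(0).round(3))
E
```

```text
cr [339 229  18  34 338] [347.3 245.4] [ 0.498 -0.253  0.057] [ 0.263 -0.281 -0.003] [ 0.559 -0.194  1.274]
cr [363 233  19  35 347] [372.1 250.4] [ 0.483 -0.322  0.057] [ 0.436 -0.35  -0.004] [ 0.546 -0.296  0.064]
mx [ 188  182   87   94 3510] [231.6 233. ] [0.521 0.07  0.071] [ 0.263 -0.194 -0.007] [0.71  0.208 1.274]
mx [248 207  10  18 114] [252.3 215.7] [0.59  0.013 0.047] [ 0.263 -0.194  0.04 ] [0.614 0.026 1.274]
mx [238 209   9  19 115] [241.7 218.5] [0.583 0.043 0.047] [0.561 0.028 0.04 ] [0.606 0.055 0.073]
mx [207 217   9  19 108] [210.6 226.5] [0.562 0.131 0.046] [ 0.263 -0.194  0.039] [0.585 0.144 1.274]
```

View pics/crop.png

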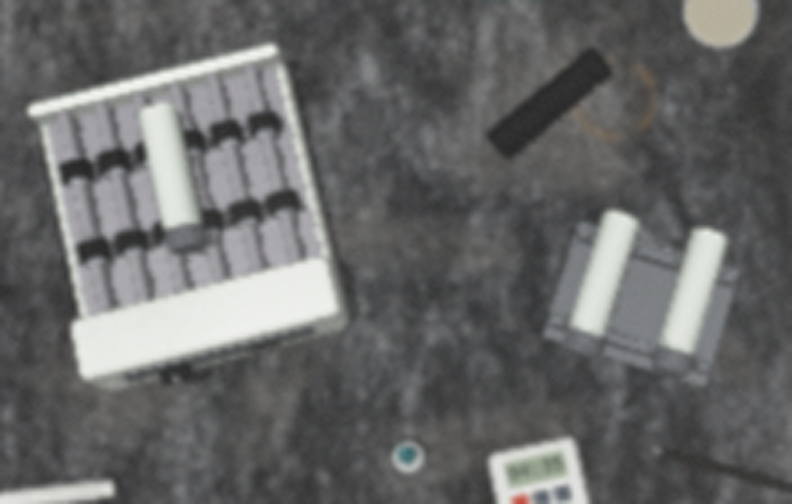

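```bash
cat >> h.py <<'E'
def go(xyz,yaw_deg,final=True):
    """delta in tool axes after turning to tool-x yaw (straight down)"""
    T,s=pose(); y=np.radians(yaw_deg)
    Rt=np.array([[np.cos(y),np.sin(y),0],[np.sin(y),-np.cos(y),0],[0,0,-1]])
    rv=R.from_matrix(T[:3,:3].T@Rt).as_rotvec()
    d=Rt.T@(np.array(xyz)-T[:3,3])*100
    d0=T[:3,:3].T@(np.array(xyz)-T[:3,3])*100
    print("t",round(s["time_s"],2),"tcp",T[:3,3].round(4),"yaw",np.degrees(np.arctan2(T[1,0],T[0,0])).round(2),"w",round(s["gripper_width"],4),"F",np.round(s["ft_force"],1))
    print(" turn",rv.round(4)," shift after turn(cm)",d.round(2)," shift in present axes",d0.round(2))
E
python3 - <<'E'
from h import *
go([0.50,-0.29,0.23],-16.5)
E
```

```text
t 0.1 tcp [ 0.2327 -0.5796  0.2304] yaw 21.88 w 0.0858 F [-0.  -0.5  0.8]
 turn [-1.700e-03  6.000e-04  6.698e-01]  shift after turn(cm) [ 17.4  -35.36   0.04]  shift in present axes [ 35.59 -16.91   0.06]
```

Emit:
{"name": "move_arm", "arguments": {"plan": [0,0,0,0,0,0.1116,1,0,0,0,0,0,0.1116,1,0,0,0,0,0,0.1116,1,0,0,0,0,0,0.1116,1,0,0,0,0,0,0.1116,1,0,0,0,0,0,0.1116,1]}}

```text
time_s: 0.6
tcp_pos: [0.2328, -0.5797, 0.2306]
eef_rot: [0.989, -0.146, -0.0, -0.001]
ft_force: [-0.3, 0.0, -0.3]
gripper_width: 0.0855
```

Emit:
{"name": "move_arm", "arguments": {"plan": [1.74,-3.54,0,0,0,0,1,1.74,-3.54,0,0,0,0,1,1.74,-3.54,0,0,0,0,1,1.74,-3.54,0,0,0,0,1,1.74,-3.54,0,0,0,0,1,1.74,-3.54,0,0,0,0,1,1.74,-3.54,0,0,0,0,1,1.74,-3.54,0,0,0,0,1,1.74,-3.54,0,0,0,0,1,1.74,-3.54,0,0,0,0,1]}}

```text
time_s: 1.43
tcp_pos: [0.501, -0.2882, 0.2311]
eef_rot: [0.99, -0.143, -0.0, -0.0]
ft_force: [1.1, -1.1, -0.2]
gripper_width: 0.0855
```

Emit:
{"name": "move_arm", "arguments": {"plan": [0,0,0,0,0,0,1,0,0,0,0,0,0,1]}}

```text
time_s: 1.6
tcp_pos: [0.502, -0.2866, 0.2307]
eef_rot: [0.99, -0.14, -0.0, -0.001]
ft_force: [-0.4, -0.7, 0.1]
gripper_width: 0.0851
```

```bash
python3 - <<'E'
from h import *
go([0.50,-0.29,0.23],-16.5)
T,s=pose()
p,d=snapshot("wrist"); cv2.imwrite("pics/w1.png",p); np.savez("w1.npz",p=p,d=d,T=T)
E
```

```text
t 1.6 tcp [ 0.502  -0.2866  0.2307] yaw -16.13 w 0.0851 F [-0.4 -0.7  0.1]
 turn [-0.0014  0.0008  0.0065]  shift after turn(cm) [-0.09  0.38  0.07]  shift in present axes [-0.1   0.38  0.07]
```

View pics/w1.png

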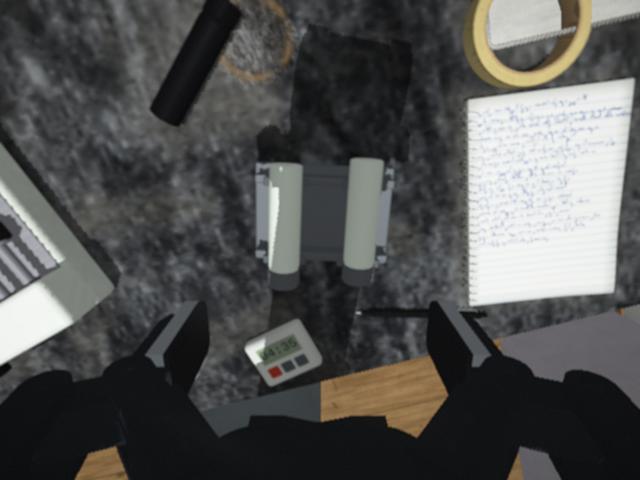

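```bash
cat >> h.py <<'E'
def world(name,d,T=None):
    ci=camera_info(name); P=ci["pose"] if name!="wrist" else T@ci["T_tool_cam"]
    v,u=np.mgrid[:480,:640]
    return np.stack([(u-ci["cx"])/ci["fx"]*d,(v-ci["cy"])/ci["fy"]*d,d],-1)@P[:3,:3].T+P[:3,3]
def raypt(name,uv,zp,T=None):
    ci=camera_info(name); P=ci["pose"] if name!="wrist" else T@ci["T_tool_cam"]
    uv=np.atleast_2d(uv); r=np.c_[(uv[:,0]-ci["cx"])/ci["fx"],(uv[:,1]-ci["cy"])/ci["fy"],np.ones(len(uv))]@P[:3,:3].T
    return P[:3,3]+r*((zp-P[2,3])/r[:,2])[:,None]
E
python3 - <<'E'
from h import *
z=np.load("w1.npz");p,d,T=z["p"],z["d"],z["T"]; X=world("wrist",d,T)
hsv=cv2.cvtColor(p,cv2.COLOR_BGR2HSV)
for name,(u0,u1) in dict(a=(262,310),b=(335,392)).items():
    m=np.zeros(d.shape,bool); m[140:300,u0:u1]=1
    t=m&(X[...,2]>0.050)&(d>0)
    n,l,st,ce=cv2.connectedComponentsWithStats(t.astype(np.uint8)); k=l==1+np.argmax(st[1:,4]); 
    Q=X[k]; print(name,st[1+np.argmax(st[1:,4])],"ztop pct",np.percentile(Q[:,2],[50,90,98]).round(4))
    xy=Q[:,:2]; c=xy.mean(0); U,S,V=np.linalg.svd(xy-c,full_matrices=False); a=V[0]*np.sign(V[0,0])
    s=(xy-c)@a; w=(xy-c)@[-a[1],a[0]]
    print("  depth ctr",(c+a*(s.min()+s.max())/2+np.array([-a[1],a[0]])*(w.min()+w.max())/2).round(4),"len",np.ptp(s).round(4),"wid",np.ptp(w).round(4),"yaw",np.degrees(np.arctan2(a[1],a[0])).round(2))
    wb=m&(hsv[...,2]>110); cs,_=cv2.findContours(wb.astype(np.uint8),0,1); cc=max(cs,key=cv2.contourArea); r=cv2.minAreaRect(cc); 
    print("  white rect",np.round(r[0],1),np.round(r[1],1),round(r[2],1),"ray z46",raypt("wrist",r[0],.046,T).round(4))
bg=X[60:90,60:120,2]; print("table z",np.median(bg))
E
```

```text
a [ 267  165   33  126 3758] ztop pct [0.0575 0.0595 0.0603]
  depth ctr [ 0.4923 -0.2508] len 0.114 wid 0.0281 yaw -18.59
  white rect [281.5 218. ] [110.  39.] 90.0 ray z46 [[ 0.5011 -0.252   0.046 ]]
b [ 342  159   41  128 3797] ztop pct [0.0576 0.0596 0.0604]
  depth ctr [ 0.4768 -0.3192] len 0.1144 wid 0.0279 yaw -18.81
  white rect [367.9 214. ] [ 42.8 110.7] 4.1 ray z46 [[ 0.4831 -0.3276  0.046 ]]
table z -0.0012866843591682608
```

```bash
python3 - <<'E'
from h import *
go([0.4923,-0.2508,0.12],-18.7)
E
```

```text
t 1.65 tcp [ 0.5004 -0.2891  0.2307] yaw -16.36 w 0.0852 F [-0.1 -1.   1.1]
 turn [-0.0001  0.0012  0.0409]  shift after turn(cm) [-2.   -3.36 11.07]  shift in present axes [-1.85 -3.44 11.08]
```

Emit:
{"name": "move_arm", "arguments": {"plan": [0,0,0,0,0,0.0409,0.18,-0.5,-0.84,2.4,0,0,0,0.18,-0.5,-0.84,2.4,0,0,0,0.18,-0.5,-0.84,2.4,0,0,0,0.18,-0.5,-0.84,2.4,0,0,0,0.18,0,0,1.47,0,0,0,0.18,0,0,0,0,0,0,0.18,0,0,0,0,0,0,0.18,0,0,0,0,0,0,0.18]}}

```text
time_s: 2.4
tcp_pos: [0.4922, -0.2534, 0.1219]
eef_rot: [0.986, -0.165, 0.001, 0.0]
ft_force: [0.3, -0.7, 0.8]
gripper_width: 0.0503
```

```bash
python3 - <<'E'
from h import *
go([0.4923,-0.2508,0.12],-18.7)
T,s=pose()
p,d=snapshot("wrist"); cv2.imwrite("pics/w2.png",p); np.savez("w2.npz",p=p,d=d,T=T)
X=world("wrist",d,T)
t=(d>0)&(X[...,2]>0.050)&(X[...,2]<0.065)&(np.hypot(X[...,0]-.4923,X[...,1]+.2508)<.075)
n,l,st,ce=cv2.connectedComponentsWithStats(t.astype(np.uint8))
for i in range(1,n):
  if st[i,4]>300:
    xy=X[l==i][:,:2]; c=xy.mean(0); U,S,V=np.linalg.svd(xy-c,full_matrices=False); a=V[0]*np.sign(V[0,0]); b=np.array([-a[1],a[0]])
    s=(xy-c)@a; w=(xy-c)@b
    print(st[i],(c+a*(s.min()+s.max())/2+b*(w.min()+w.max())/2).round(4),np.ptp(s).round(4),np.ptp(w).round(4),np.degrees(np.arctan2(a[1],a[0])).round(2))
E
```

```text
t 2.4 tcp [ 0.4922 -0.2534  0.1219] yaw -18.96 w 0.0503 F [ 0.3 -0.7  0.8]
 turn [ 0.0006 -0.0016 -0.0045]  shift after turn(cm) [-0.07 -0.25  0.19]  shift in present axes [-0.07 -0.25  0.19]
[ 289  152   49  187 8198] [ 0.4924 -0.2508] 0.1142 0.0276 -18.7
[ 404  166   40  144 3830] [ 0.4778 -0.3142] 0.0858 0.0201 -16.51
```

View pics/w2.png

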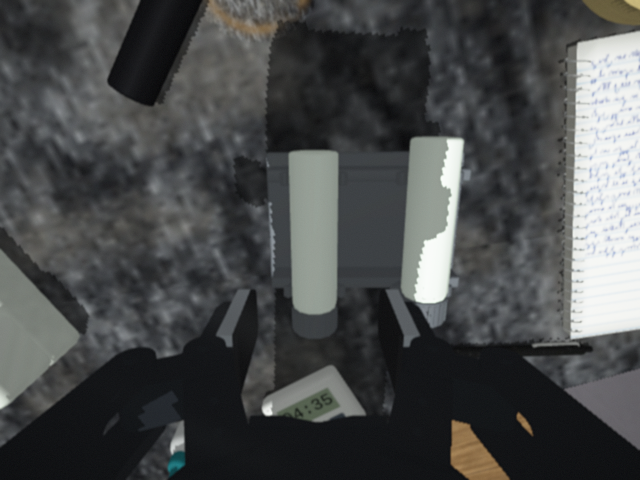

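Emit:
{"name": "move_arm", "arguments": {"plan": [-0.07,-0.25,0.5,0,0,-0.0045,0.18,0,0,1.5,0,0,0,0.18,0,0,1.5,0,0,0,0.18,0,0,1.5,0,0,0,0.18,0,0,1,0,0,0,0.18,0,0,0,0,0,0,0.18,0,0,0,0,0,0,0.18]}}

```text
time_s: 3.03
tcp_pos: [0.4923, -0.2491, 0.0607]
eef_rot: [0.987, -0.161, -0.0, -0.0]
ft_force: [0.8, 1.4, 0.4]
gripper_width: 0.0505
```

```bash
python3 - <<'E'
from h import *
go([0.4924,-0.2508,0.03],-18.7)
E
```

```text
t 3.03 tcp [ 0.4923 -0.2491  0.0607] yaw -18.57 w 0.0505 F [0.8 1.4 0.4]
 turn [-0.0002  0.0004  0.0022]  shift after turn(cm) [0.07 0.16 3.07]  shift in present axes [0.07 0.16 3.07]
```

Emit:
{"name": "move_arm", "arguments": {"plan": [0.04,0.1,1.0,0,0,0,0.18,0,0,1.0,0,0,0,0.18,0,0,0.8,0,0,0,0.18,0,0,0.27,0,0,0,0.18,0,0,0,0,0,0,0.18,0,0,0,0,0,0,0.18,0,0,0,0,0,0,0.18]}}

```text
time_s: 3.62
tcp_pos: [0.4926, -0.2502, 0.0302]
eef_rot: [0.987, -0.161, 0.0, 0.0]
ft_force: [0.1, -0.4, 0.2]
gripper_width: 0.05
```

```bash
python3 - <<'E'
from h import *
go([0.4924,-0.2508,0.03],-18.7)
E
```

```text
t 3.62 tcp [ 0.4926 -0.2502  0.0302] yaw -18.57 w 0.05 F [ 0.1 -0.4  0.2]
 turn [-0.     -0.0005  0.0022]  shift after turn(cm) [-0.    0.06  0.02]  shift in present axes [-0.    0.06  0.02]
```

Good. Close with 25 N.

Emit:
{"name": "move_arm", "arguments": {"plan": [0,0,0,0,0,0,-0.3,0,0,0,0,0,0,-0.6,0,0,0,0,0,0,-1,0,0,0,0,0,0,-1,0,0,0,0,0,0,-1,0,0,0,0,0,0,-1], "newtons": 25}}

```text
time_s: 4.12
tcp_pos: [0.4925, -0.251, 0.0305]
eef_rot: [0.987, -0.162, 0.0, 0.0]
ft_force: [-1.3, -3.3, 5.1]
gripper_width: 0.0281
```

Emit:
{"name": "move_arm", "arguments": {"plan": [0,0,-0.5,0,0,0,-1,0,0,-1.5,0,0,0,-1,0,0,-2.5,0,0,0,-1,0,0,-3,0,0,0,-1,0,0,-3,0,0,0,-1,0,0,-2.5,0,0,0,-1,0,0,-2,0,0,0,-1,0,0,-1,0,0,0,-1]}}

```text
time_s: 4.78
tcp_pos: [0.4935, -0.2495, 0.1929]
eef_rot: [0.987, -0.161, 0.002, -0.0]
ft_force: [0.6, -0.1, -1.1]
gripper_width: 0.0281
```

```bash
python3 - <<'E'
from h import *
X=np.load("topX.npy")
t=(X[...,2]>0.088)&(X[...,2]<0.11)&(X[...,0]>.4)&(X[...,0]<.72)&(X[...,1]>-.05)&(X[...,1]<.22)
xy=X[t][:,:2]; c=xy.mean(0); print(t.sum(),c,np.median(X[t][:,2]))
U,S,V=np.linalg.svd(xy-c,full_matrices=False); print(np.degrees(np.arctan2(*(V[0]*np.sign(V[0,0]))[::-1])), np.ptp((xy-c)@V[0]),np.ptp((xy-c)@V[1]))
go([0.52,0.08,0.23],12.5)
E
```

```text
407 [0.57037308 0.07462656] 0.0956559359172453
13.808236284180323 0.1840881949993682 0.107985666961012
t 4.78 tcp [ 0.4935 -0.2495  0.1929] yaw -18.5 w 0.0281 F [ 0.6 -0.1 -1.1]
 turn [ 4.000e-04 -3.500e-03 -5.411e-01]  shift after turn(cm) [  9.71 -31.6   -3.71]  shift in present axes [ -7.93 -32.09  -3.72]
```

Emit:
{"name": "move_arm", "arguments": {"plan": [0,0,-0.6,0,0,-0.0902,-1,0,0,-0.6,0,0,-0.0902,-1,0,0,-0.6,0,0,-0.0902,-1,0,0,-0.6,0,0,-0.0902,-1,0,0,-0.6,0,0,-0.0902,-1,0,0,-0.6,0,0,-0.0902,-1]}}

```text
time_s: 5.28
tcp_pos: [0.492, -0.2492, 0.225]
eef_rot: [0.994, 0.111, -0.001, -0.001]
ft_force: [0.2, -0.5, -0.7]
gripper_width: 0.0276
```

Emit:
{"name": "move_arm", "arguments": {"plan": [0.5,-1.5,0,0,0,0,-1,1.1,-3.4,0,0,0,0,-1,1.1,-3.5,0,0,0,0,-1,1.1,-3.5,0,0,0,0,-1,1.1,-3.5,0,0,0,0,-1,1.1,-3.5,0,0,0,0,-1,1.1,-3.5,0,0,0,0,-1,1.1,-3.5,0,0,0,0,-1,1.1,-3.5,0,0,0,0,-1,0.7,-2.1,0,0,0,0,-1]}}

```text
time_s: 6.12
tcp_pos: [0.5209, 0.0845, 0.2251]
eef_rot: [0.994, 0.111, -0.001, -0.001]
ft_force: [-0.6, 0.4, -1.4]
gripper_width: 0.0281
```

Emit:
{"name": "move_arm", "arguments": {"plan": [0,0,0,0,0,0,-1,0,0,0,0,0,0,-1,0,0,0,0,0,0,-1,0,0,0,0,0,0,-1]}}

```text
time_s: 6.45
tcp_pos: [0.522, 0.0775, 0.2254]
eef_rot: [0.994, 0.107, -0.001, 0.0]
ft_force: [-0.4, -0.8, -0.7]
gripper_width: 0.0282
```

```bash
python3 - <<'E'
from h import *
go([0.53,0.08,0.23],12.5)
T,s=pose()
p,d=snapshot("wrist"); cv2.imwrite("pics/w3.png",p); np.savez("w3.npz",p=p,d=d,T=T)
E
```

```text
t 6.45 tcp [0.522  0.0775 0.2254] yaw 12.32 w 0.0282 F [-0.4 -0.8 -0.7]
 turn [ 0.0002  0.0012 -0.0031]  shift after turn(cm) [ 0.84 -0.07 -0.46]  shift in present axes [ 0.84 -0.07 -0.47]
```

View pics/w3.png

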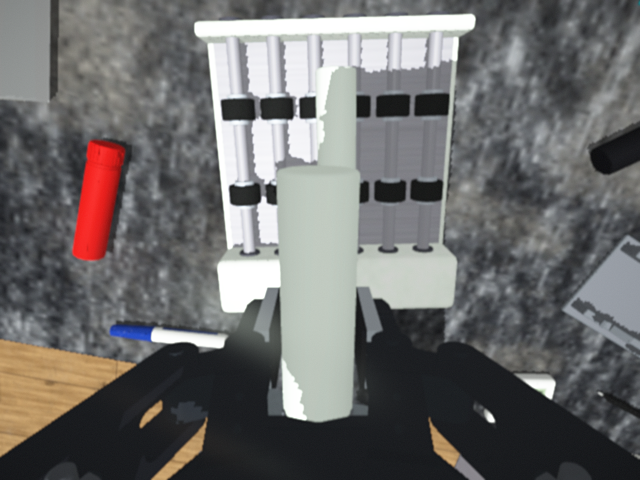

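```bash
cat > mix.py <<'E'
from h import *
import sys
def mixer(f):
    z=np.load(f);p,d,T=z["p"],z["d"],z["T"]; X=world("wrist",d,T)
    v=p.max(2); t=(v<60)&(X[...,2]>0.066)&(X[...,2]<0.080)&(d>0)
    n,l,st,ce=cv2.connectedComponentsWithStats(t.astype(np.uint8)); out=[]
    for i in range(1,n):
        if st[i,4]>100:
            Q=X[l==i]; out.append((ce[i],st[i],Q))
    return out,X,p,d,T
if __name__=="__main__":
    o,X,p,d,T=mixer(sys.argv[1])
    c=np.radians(13); ax=np.array([np.cos(c),np.sin(c)]); ay=np.array([-ax[1],ax[0]])
    for ce,st,Q in o:
        s=Q[:,:2]@ax; w=Q[:,:2]@ay; m=[(s.min()+s.max())/2,(w.min()+w.max())/2]
        print(ce.round(0),st[2:],(ax*m[0]+ay*m[1]).round(4),"len",np.ptp(s).round(4),"wid",np.ptp(w).round(4),"zmax",Q[:,2].max().round(4))
E
python3 mix.py w3.npz
```

```text
[394. 105.] [ 32  22 629] [0.6165 0.0406] len 0.0148 wid 0.0237 zmax 0.0755
[433. 104.] [ 32  22 631] [0.6236 0.0118] len 0.0148 wid 0.0227 zmax 0.0759
[363. 106.] [ 13  21 268] [0.6112 0.0634] len 0.0143 wid 0.0102 zmax 0.0753
[237. 109.] [ 32  21 574] [0.5888 0.1558] len 0.0144 wid 0.023 zmax 0.0754
[276. 108.] [ 32  21 593] [0.5958 0.1271] len 0.0144 wid 0.0235 zmax 0.0753
[307. 107.] [ 15  20 279] [0.6011 0.1044] len 0.0135 wid 0.0109 zmax 0.0754
[427. 191.] [ 30  20 530] [ 0.56   -0.0037] len 0.015 wid 0.0235 zmax 0.0759
[364. 192.] [  9  20 150] [0.5479 0.0462] len 0.0147 wid 0.0074 zmax 0.0737
[391. 192.] [ 30  20 529] [0.553  0.0251] len 0.015 wid 0.0236 zmax 0.0759
[271. 194.] [ 10  19 160] [0.5305 0.1193] len 0.014 wid 0.0083 zmax 0.0749
[244. 195.] [ 30  19 491] [0.5252 0.1403] len 0.0145 wid 0.0226 zmax 0.0759
```

```bash
cat > fit.py <<'E'
from h import *
M=np.array([[33,75],[33,45],[33,-45],[33,-75],[-33,75],[-33,-45],[-33,-75]])/1000
W=np.array([[.5888,.1558],[.5958,.1271],[.6165,.0406],[.6236,.0118],[.5252,.1403],[.5530,.0251],[.56,-.0037]])
m0,w0=M.mean(0),W.mean(0); U,S,V=np.linalg.svd((M-m0).T@(W-w0)); Rm=V.T@np.diag([1,np.linalg.det(V.T@U.T)])@U.T; t=w0-Rm@m0
print("yaw",np.degrees(np.arctan2(Rm[1,0],Rm[0,0])),"org",t,"resid mm",((M@Rm.T+t-W)*1000).round(1).tolist())
for n,y in (("L",.06),("M",0),("R",-.06)): print(n,(Rm@[0,y]+t).round(4))
E
python3 fit.py; python3 - <<'E'
from h import *
z=np.load("w3.npz");X=world("wrist",z["d"],z["T"]);p=z["p"]
# held tube: region
t=np.zeros((480,640),bool);t[165:425,270:365]=1
t&=(z["d"]>0)&(X[...,2]>.22)&(p.max(2)>90)
Q=X[t]; L=(Q-z["T"][:3,3])@z["T"][:3,:3]; print("held in tool frame (x,y,z) min/max",np.percentile(L,[0.5,50,99.5],axis=0).round(4))
# middle tube
t=(z["d"]>0)&(X[...,2]>.088)&(X[...,2]<.11)&(X[...,0]>.53); t[:, :300]=0;t[:,380:]=0;t[165:]=0
Q=X[t];print(t.sum(),"mid tube far pts",Q.mean(0).round(4),Q[:,2].max())
v=np.degrees(1);a=np.radians(13.6);s=Q[:,:2]@[np.cos(a),np.sin(a)];w=Q[:,:2]@[-np.sin(a),np.cos(a)];print("s max",s.max(),"w",w.min(),w.max())
E
```

```text
yaw 13.586422233683928 org [0.57432177 0.07614124] resid mm [[-0.0, 1.0], [0.0, 0.5], [0.5, -0.4], [0.4, -0.8], [-0.6, 1.0], [-0.2, -0.5], [-0.1, -0.8]]
L [0.5602 0.1345]
M [0.5743 0.0761]
R [0.5884 0.0178]
held in tool frame (x,y,z) min/max [[-0.0349 -0.018  -0.0298]
 [ 0.0189 -0.0016 -0.0268]
 [ 0.0578  0.0147 -0.0064]]
3775 mid tube far pts [0.5995 0.0827 0.0956] 0.10039529873680392
s max 0.6337942510269925 w -0.07463326510194704 -0.04707879913869696
```

```bash
python3 - <<'E'
from h import *
go([0.5594,0.1343,0.14],13.6)
E
```

```text
t 6.5 tcp [0.5221 0.0774 0.2255] yaw 12.3 w 0.028 F [ 0.3 -0.1 -1.7]
 turn [ 0.0002  0.0008 -0.0227]  shift after turn(cm) [ 4.96 -4.65  8.55]  shift in present axes [ 4.86 -4.76  8.55]
```

Emit:
{"name": "move_arm", "arguments": {"plan": [0,0,0,0,0,-0.0227,-1,0.96,-0.85,1,0,0,0,-1,1.0,-1.0,1.5,0,0,0,-1,1.0,-1.0,1.8,0,0,0,-1,1.0,-1.0,1.8,0,0,0,-1,1.0,-0.8,1.5,0,0,0,-1,0,0,0.95,0,0,0,-1,0,0,0,0,0,0,-1,0,0,0,0,0,0,-1,0,0,0,0,0,0,-1]}}

```text
time_s: 7.33
tcp_pos: [0.5597, 0.1349, 0.1415]
eef_rot: [0.993, 0.119, 0.001, 0.0]
ft_force: [0.5, 0.1, -0.2]
gripper_width: 0.0281
```

```bash
python3 - <<'E'
from h import *
go([0.5594,0.1343,0.14],13.6)
go([0.5594,0.1343,0.074],13.6)
T,s=pose()
p,d=snapshot("wrist"); cv2.imwrite("pics/w4.png",p); np.savez("w4.npz",p=p,d=d,T=T)
E
python3 mix.py w4.npz
```

```text
t 7.33 tcp [0.5597 0.1349 0.1415] yaw 13.67 w 0.0281 F [ 0.5  0.1 -0.2]
 turn [ 0.0004 -0.0012  0.0012]  shift after turn(cm) [-0.04  0.05  0.15]  shift in present axes [-0.04  0.05  0.15]
t 7.33 tcp [0.5597 0.1349 0.1415] yaw 13.67 w 0.0281 F [ 0.5  0.1 -0.2]
 turn [ 0.0004 -0.0012  0.0012]  shift after turn(cm) [-0.04  0.05  6.75]  shift in present axes [-0.05  0.05  6.75]
[363. 193.] [  7  27 161] [0.5984 0.1186] len 0.015 wid 0.0044 zmax 0.0723
[391. 193.] [ 29  28 709] [0.6019 0.1037] len 0.0153 wid 0.0146 zmax 0.0753
[465. 193.] [  9  27 149] [0.6123 0.0615] len 0.0147 wid 0.0059 zmax 0.074
[499. 193.] [  44   28 1037] [0.6171 0.0414] len 0.0153 wid 0.0239 zmax 0.0755
[551. 193.] [  44   28 1030] [0.6243 0.0123] len 0.0149 wid 0.0239 zmax 0.0759
[386. 294.] [ 26  28 435] [0.5385 0.0882] len 0.0149 wid 0.015 zmax 0.0752
[453. 295.] [  8  25 122] [0.5489 0.0461] len 0.0145 wid 0.0055 zmax 0.0736
[485. 297.] [ 40  27 872] [0.5533 0.0253] len 0.0158 wid 0.0244 zmax 0.0755
[531. 297.] [ 41  27 841] [ 0.5602 -0.003 ] len 0.0153 wid 0.0229 zmax 0.0751
```

View pics/w4.png

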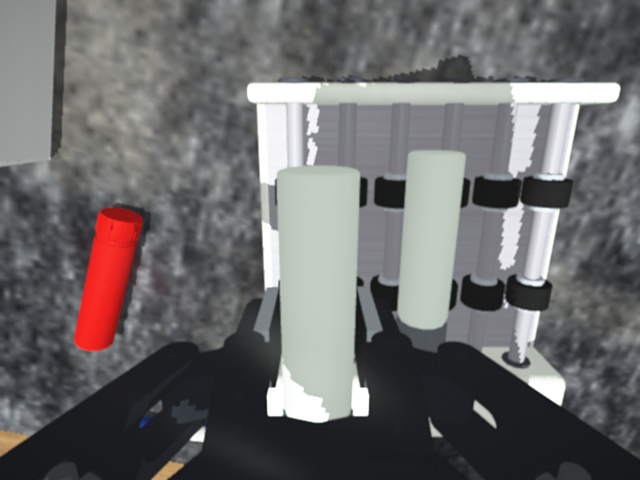

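Emit:
{"name": "move_arm", "arguments": {"plan": [0.0,0.03,0.6,0,0,0,-1,0,0,1.2,0,0,0,-1,0,0,1.4,0,0,0,-1,0,0,1.4,0,0,0,-1,0,0,1.0,0,0,0,-1,0,0,0.6,0,0,0,-1,0,0,0.3,0,0,0,-1,0,0,0,0,0,0,-1,0,0,0,0,0,0,-1,0,0,0,0,0,0,-1]}}

```text
time_s: 8.22
tcp_pos: [0.5599, 0.1359, 0.0762]
eef_rot: [0.993, 0.12, 0.001, -0.0]
ft_force: [-0.5, -0.0, -1.4]
gripper_width: 0.0279
```

```bash
python3 - <<'E'
from h import *
go([0.5597,0.1346,0.0702],13.6)
E
```

```text
t 8.22 tcp [0.5599 0.1359 0.0762] yaw 13.74 w 0.0279 F [-0.5 -0.  -1.4]
 turn [-0.0001 -0.0014  0.0024]  shift after turn(cm) [-0.05  0.12  0.6 ]  shift in present axes [-0.05  0.12  0.6 ]
```

Emit:
{"name": "move_arm", "arguments": {"plan": [-0.03,0.08,0.1,0,0,0.001,-1,0,0,0.1,0,0,0,-1,0,0,0,0,0,0,-1,0,0,0,0,0,0,-1,0,0,0,0,0,0,-1]}}

```text
time_s: 8.63
tcp_pos: [0.5593, 0.1349, 0.0735]
eef_rot: [0.993, 0.119, 0.0, -0.0]
ft_force: [-0.5, -1.1, -0.3]
gripper_width: 0.0281
```

Emit:
{"name": "move_arm", "arguments": {"plan": [0,0,0,0,0,0,-1]}}

```text
time_s: 8.72
tcp_pos: [0.5593, 0.1349, 0.0735]
eef_rot: [0.993, 0.119, 0.0, -0.0]
ft_force: [-0.4, -0.3, -0.9]
gripper_width: 0.0279
```

Emit:
{"name": "move_arm", "arguments": {"plan": [0,0,0,0,0,0,-1,0,0,0,0,0,0,-1]}}

```text
time_s: 8.88
tcp_pos: [0.5593, 0.1349, 0.0735]
eef_rot: [0.993, 0.119, 0.0, -0.0]
ft_force: [0.0, 0.4, -0.2]
gripper_width: 0.0281
```

```bash
python3 - <<'E'
from h import *
go([0.5597,0.1346,0.0702],13.6)
T,s=pose()
p,d=snapshot("wrist"); np.savez("w5.npz",p=p,d=d,T=T); cv2.imwrite("pics/w5.png",p)
go([0.5597,0.1346,0.0702],13.6)
E
python3 mix.py w5.npz
```

```text
t 8.88 tcp [0.5593 0.1349 0.0735] yaw 13.68 w 0.0281 F [ 0.   0.4 -0.2]
 turn [-0.0001 -0.0001  0.0014]  shift after turn(cm) [0.03 0.04 0.33]  shift in present axes [0.03 0.04 0.33]
t 8.93 tcp [0.5593 0.1349 0.0735] yaw 13.68 w 0.0284 F [-0.2 -0.5 -0.9]
 turn [-0.0001 -0.0001  0.0014]  shift after turn(cm) [0.03 0.03 0.33]  shift in present axes [0.03 0.03 0.33]
[530.  58.] [ 40   6 170] [0.6693 0.0841] len 0.0019 wid 0.0143 zmax 0.0715
[267. 222.] [ 20  41 690] [0.5876 0.1641] len 0.0154 wid 0.0085 zmax 0.0746
[373. 223.] [  30   42 1076] [0.5973 0.1226] len 0.0158 wid 0.0126 zmax 0.0754
[424. 223.] [  47   41 1648] [0.6023 0.1027] len 0.0159 wid 0.0167 zmax 0.0752
[577. 222.] [  66   42 2221] [0.617  0.0419] len 0.0159 wid 0.0229 zmax 0.0751
[630. 223.] [ 24  40 670] [0.6224 0.0206] len 0.0153 wid 0.0069 zmax 0.0724
[613. 363.] [  56   40 1734] [ 0.5603 -0.0027] len 0.0167 wid 0.0236 zmax 0.0756
[548. 363.] [  57   39 1749] [0.553  0.0259] len 0.0169 wid 0.0242 zmax 0.0755
```

View pics/w5.png

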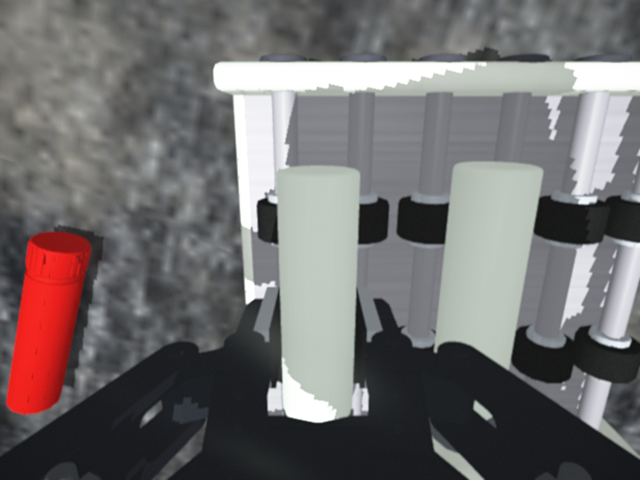

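Emit:
{"name": "move_arm", "arguments": {"plan": [0.03,0.02,0.13,0,0,0,-1,0,0,0.1,0,0,0,-1,0,0,0.07,0,0,0,-1,0,0,0.03,0,0,0,-1,0,0,0,0,0,0,-1,0,0,0,0,0,0,-1,0,0,0,0,0,0,-1]}}

```text
time_s: 9.52
tcp_pos: [0.5598, 0.1342, 0.0703]
eef_rot: [0.993, 0.119, 0.0, 0.0]
ft_force: [-0.3, -3.2, 3.6]
gripper_width: 0.0281
```

```bash
python3 - <<'E'
from h import *
go([0.5597,0.1346,0.0702],13.6)
E
```

```text
t 9.52 tcp [0.5598 0.1342 0.0703] yaw 13.65 w 0.0281 F [-0.3 -3.2  3.6]
 turn [ 0.0005 -0.0002  0.0009]  shift after turn(cm) [ 0.   -0.04  0.01]  shift in present axes [ 0.   -0.04  0.01]
```

Emit:
{"name": "move_arm", "arguments": {"plan": [0,0.02,-0.06,0,0,0,-1,0,0.04,0,0,0,0,-1,0,0,0,0,0,0,-1,0,0,0,0,0,0,-1,0,0,0,0,0,0,-1]}}

```text
time_s: 9.93
tcp_pos: [0.5596, 0.1345, 0.0706]
eef_rot: [0.993, 0.119, -0.0, -0.0]
ft_force: [0.2, 0.3, -0.6]
gripper_width: 0.0282
```

```bash
python3 - <<'E'
from h import *
go([0.5597,0.1346,0.0702],13.6)
E
```

```text
t 9.93 tcp [0.5596 0.1345 0.0706] yaw 13.7 w 0.0282 F [ 0.2  0.3 -0.6]
 turn [-0.0004  0.0001  0.0017]  shift after turn(cm) [ 0.01 -0.01  0.04]  shift in present axes [ 0.01 -0.01  0.04]
```

Emit:
{"name": "move_arm", "arguments": {"plan": [0,0.02,0.02,0,0,0,-1,0,0,0.02,0,0,0,-1,0,0,0,0,0,0,-1,0,0,0,0,0,0,-1]}}

```text
time_s: 10.27
tcp_pos: [0.5598, 0.1339, 0.0703]
eef_rot: [0.993, 0.119, -0.0, -0.0]
ft_force: [-0.5, -1.2, -0.8]
gripper_width: 0.0281
```

Emit:
{"name": "move_arm", "arguments": {"plan": [0,0,0,0,0,0,-1]}}

```text
time_s: 10.35
tcp_pos: [0.5598, 0.1339, 0.0703]
eef_rot: [0.993, 0.119, -0.0, -0.0]
ft_force: [-0.2, -0.2, -1.0]
gripper_width: 0.0282
```

Contact-free just above seating. Lower a hair and release slowly.

Emit:
{"name": "move_arm", "arguments": {"plan": [0,0,0.03,0,0,0,-1,0,0,0,0,0,0,-1,0,0,0,0,0,0,-1]}}

```text
time_s: 10.6
tcp_pos: [0.5598, 0.1338, 0.0701]
eef_rot: [0.993, 0.119, 0.0, 0.0]
ft_force: [-0.3, -1.2, 0.7]
gripper_width: 0.028
```

Emit:
{"name": "move_arm", "arguments": {"plan": [0,0,0,0,0,0,-0.33,0,0,0,0,0,0,-0.3,0,0,0,0,0,0,-0.25,0,0,0,0,0,0,-0.2,0,0,0,0,0,0,-0.1,0,0,0,0,0,0,0,0,0,0,0,0,0,0.06,0,0,0,0,0,0,0.06]}}

```text
time_s: 11.27
tcp_pos: [0.5598, 0.1339, 0.07]
eef_rot: [0.993, 0.119, 0.0, -0.0]
ft_force: [0.5, -0.0, -0.4]
gripper_width: 0.0452
```

Emit:
{"name": "move_arm", "arguments": {"plan": [0,0,-0.5,0,0,0,0.06,0,0,-1.5,0,0,0,0.06,0,0,-3,0,0,0,0.06,0,0,-3,0,0,0,0.06,0,0,-3,0,0,0,0.06,0,0,-2,0,0,0,0.06,0,0,-1,0,0,0,0.06,0,0,0,0,0,0,0.06,0,0,0,0,0,0,0.06,0,0,0,0,0,0,0.06]}}

```text
time_s: 12.1
tcp_pos: [0.5589, 0.1335, 0.2081]
eef_rot: [0.993, 0.119, -0.001, 0.0]
ft_force: [-0.1, -0.2, -1.4]
gripper_width: 0.0453
```

```bash
cat > look.py <<'E'
from h import *
import sys
f=sys.argv[1]; T,s=pose()
p,d=snapshot("wrist"); cv2.imwrite(f"pics/{f}.png",p); np.savez(f"{f}.npz",p=p,d=d,T=T)
X=world("wrist",d,T)
lo,hi=float(sys.argv[2]),float(sys.argv[3])
t=(d>0)&(X[...,2]>lo)&(X[...,2]<hi)&(p.max(2)>30)
n,l,st,ce=cv2.connectedComponentsWithStats(t.astype(np.uint8))
for i in range(1,n):
  if st[i,4]>1500:
    xy=X[l==i][:,:2]; c=xy.mean(0); U,S,V=np.linalg.svd(xy-c,full_matrices=False); a=V[0]*np.sign(V[0,0]); b=np.array([-a[1],a[0]])
    s=(xy-c)@a; w=(xy-c)@b
    print(st[i],"ctr",(c+a*(s.min()+s.max())/2+b*(w.min()+w.max())/2).round(4),"len",np.ptp(s).round(4),"wid",np.ptp(w).round(4),"yaw",np.degrees(np.arctan2(a[1],a[0])).round(2),"ztop",np.percentile(X[l==i][:,2],98).round(4))
E
python3 look.py w6 0.089 0.11; python3 mix.py w6.npz; python3 -c "
from h import *
go([.478,-.3192,.23],-18.7)"
```

```text
[ 379  143   48  158 5684] ctr [0.575  0.0767] len 0.1139 wid 0.0286 yaw 14.2 ztop 0.0992
[ 299  145   41  157 5749] ctr [0.56   0.1346] len 0.1136 wid 0.0279 yaw 13.64 ztop 0.0992
[290. 175.] [ 15  22 294] [0.5872 0.163 ] len 0.0151 wid 0.011 zmax 0.0752
[347. 175.] [ 15  22 312] [0.5972 0.1216] len 0.0153 wid 0.0115 zmax 0.0749
[372. 175.] [ 21  22 424] [0.6015 0.1037] len 0.0156 wid 0.0142 zmax 0.0755
[429. 175.] [ 10  22 173] [0.6116 0.0618] len 0.0154 wid 0.0085 zmax 0.075
[457. 175.] [ 35  22 671] [0.6168 0.0408] len 0.0154 wid 0.0244 zmax 0.0756
[497. 175.] [ 34  21 621] [0.6239 0.0115] len 0.0154 wid 0.024 zmax 0.0755
[292. 258.] [ 13  20 230] [0.5236 0.1474] len 0.0148 wid 0.0102 zmax 0.0752
[344. 258.] [ 14  21 240] [0.5333 0.1066] len 0.0151 wid 0.0111 zmax 0.0754
[369. 258.] [ 20  21 346] [0.5376 0.0881] len 0.0155 wid 0.0141 zmax 0.0756
[422. 258.] [  9  21 147] [0.5477 0.0464] len 0.0153 wid 0.008 zmax 0.0742
[448. 258.] [ 31  21 568] [0.553  0.0251] len 0.0153 wid 0.0242 zmax 0.0764
[485. 258.] [ 32  20 541] [ 0.5598 -0.0041] len 0.0159 wid 0.0244 zmax 0.0757
t 12.15 tcp [0.5589 0.1336 0.208 ] yaw 13.68 w 0.0453 F [ 0.1  0.5 -0.1]
 turn [0.0008 0.0032 0.5651]  shift after turn(cm) [ 6.85 45.48 -2.2 ]  shift in present axes [-18.57  42.08  -2.15]
```

View pics/w6.png

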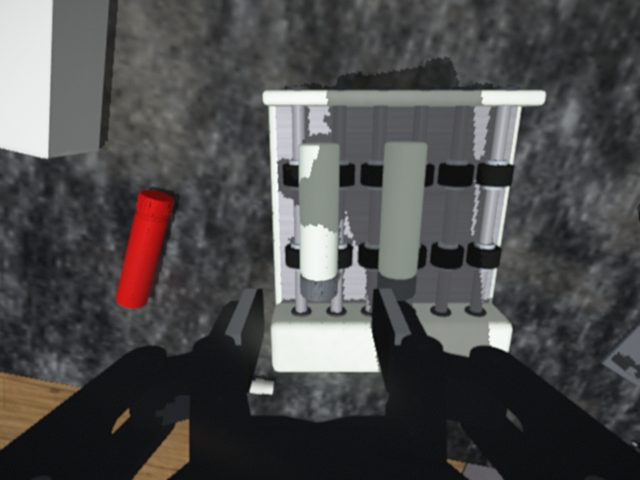

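Emit:
{"name": "move_arm", "arguments": {"plan": [0,0,0,0,0,0.0942,0.18,0,0,0,0,0,0.0942,0.18,0,0,0,0,0,0.0942,0.18,0,0,0,0,0,0.0942,0.18,0,0,0,0,0,0.0942,0.18,0,0,0,0,0,0.0942,0.18]}}

```text
time_s: 12.65
tcp_pos: [0.5591, 0.1337, 0.2082]
eef_rot: [0.986, -0.165, -0.001, 0.0]
ft_force: [0.2, 0.3, 0.9]
gripper_width: 0.0505
```

Emit:
{"name": "move_arm", "arguments": {"plan": [0.3,1.9,0,0,0,0,0.18,0.5,3.5,0,0,0,0,0.18,0.55,3.7,0,0,0,0,0.18,0.55,3.7,0,0,0,0,0.18,0.55,3.7,0,0,0,0,0.18,0.55,3.7,0,0,0,0,0.18,0.55,3.7,0,0,0,0,0.18,0.55,3.7,0,0,0,0,0.18,0.55,3.7,0,0,0,0,0.18,0.55,3.7,0,0,0,0,0.18]}}

```text
time_s: 13.48
tcp_pos: [0.4954, -0.2158, 0.2085]
eef_rot: [0.987, -0.163, -0.001, -0.0]
ft_force: [1.2, 0.9, -0.6]
gripper_width: 0.0506
```

Emit:
{"name": "move_arm", "arguments": {"plan": [0.55,3.7,0,0,0,0,0.18,0.5,3.4,1,0,0,0,0.18,0.5,2.2,2,0,0,0,0.18,0.3,1.2,2,0,0,0,0.18,0,0,2,0,0,0,0.18,0,0,1.5,0,0,0,0.18,0,0,0,0,0,0,0.18,0,0,0,0,0,0,0.18,0,0,0,0,0,0,0.18]}}

```text
time_s: 14.23
tcp_pos: [0.4809, -0.3195, 0.1253]
eef_rot: [0.987, -0.162, -0.0, -0.0]
ft_force: [-0.4, -0.7, -0.0]
gripper_width: 0.0502
```

```bash
python3 look.py w7 0.05 0.065;  python3 -c "
from h import *
go([.478,-.3192,.03],-18.7)"
```

```text
[ 297  157   47  183 7925] ctr [ 0.4771 -0.3192] len 0.1143 wid 0.0282 yaw -18.68 ztop 0.0601
t 14.28 tcp [ 0.4813 -0.3197  0.126 ] yaw -18.68 w 0.0504 F [-0.2  0.2  1. ]
 turn [ 0.0002 -0.0012  0.0004]  shift after turn(cm) [-0.32  0.06  9.6 ]  shift in present axes [-0.34  0.06  9.6 ]
```

View pics/w7.png

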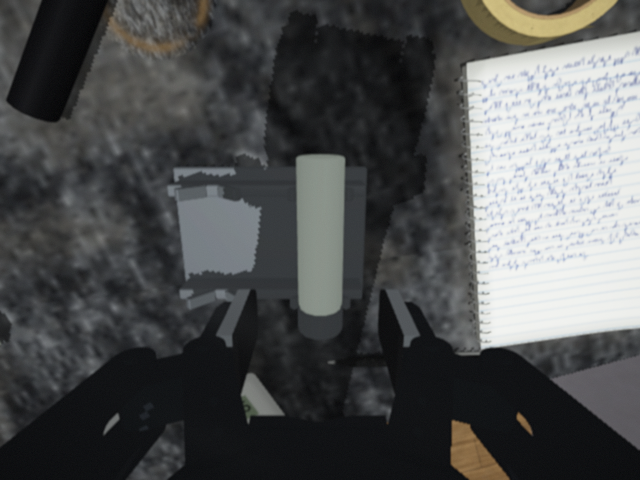

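Emit:
{"name": "move_arm", "arguments": {"plan": [-0.2,0.05,0.8,0,0,0,0.18,-0.2,0.03,1.5,0,0,0,0.18,0,0,1.5,0,0,0,0.18,0,0,1.5,0,0,0,0.18,0,0,1.5,0,0,0,0.18,0,0,1.2,0,0,0,0.18,0,0,0.8,0,0,0,0.18,0,0,0.3,0,0,0,0.18,0,0,0,0,0,0,0.18,0,0,0,0,0,0,0.18]}}

```text
time_s: 15.12
tcp_pos: [0.477, -0.3193, 0.0346]
eef_rot: [0.987, -0.162, 0.0, 0.0]
ft_force: [-0.4, 0.4, 0.2]
gripper_width: 0.0502
```

```bash
python3 -c "
from h import *
go([.4771,-.3192,.03],-18.7)"
```

```text
t 15.12 tcp [ 0.477  -0.3193  0.0346] yaw -18.7 w 0.0502 F [-0.4  0.4  0.2]
 turn [ 0.0001 -0.0008 -0.    ]  shift after turn(cm) [ 0.   -0.01  0.46]  shift in present axes [ 0.   -0.01  0.46]
```

Emit:
{"name": "move_arm", "arguments": {"plan": [0,0,0.3,0,0,0,0.18,0,0,0.15,0,0,0,0.18,0,0,0,0,0,0,0.18,0,0,0,0,0,0,-0.3,0,0,0,0,0,0,-0.6,0,0,0,0,0,0,-1,0,0,0,0,0,0,-1,0,0,0,0,0,0,-1,0,0,0,0,0,0,-1], "newtons": 25}}

```text
time_s: 15.87
tcp_pos: [0.4766, -0.3196, 0.0298]
eef_rot: [0.987, -0.163, 0.0, 0.0]
ft_force: [-0.3, -1.5, 2.6]
gripper_width: 0.0285
```

Emit:
{"name": "move_arm", "arguments": {"plan": [0,0,-0.5,0,0,0,-1,0,0,-1.5,0,0,0,-1,0,0,-2.5,0,0,0,-1,0,0,-3,0,0,0,-1,0,0,-3,0,0,0,-1,0,0,-2.5,0,0,0,-1,0,0,-2,0,0,0,-1,0,0,-1,0,0,0,-1]}}

```text
time_s: 16.53
tcp_pos: [0.4777, -0.3192, 0.1928]
eef_rot: [0.987, -0.162, 0.002, 0.0]
ft_force: [0.9, -0.4, -0.8]
gripper_width: 0.0282
```

```bash
python3 -c "
from h import *
go([.588,0.0175,.195],13.6)"
```

```text
t 16.53 tcp [ 0.4777 -0.3192  0.1928] yaw -18.67 w 0.0282 F [ 0.9 -0.4 -0.8]
 turn [ 0.0014 -0.0038 -0.5632]  shift after turn(cm) [ 18.63 -30.13  -0.22]  shift in present axes [ -0.33 -35.42  -0.23]
```

Emit:
{"name": "move_arm", "arguments": {"plan": [0,0,0,0,0,-0.0939,-1,0,0,0,0,0,-0.0939,-1,0,0,0,0,0,-0.0939,-1,0,0,0,0,0,-0.0939,-1,0,0,0,0,0,-0.0939,-1,0,0,0,0,0,-0.0939,-1]}}

```text
time_s: 17.03
tcp_pos: [0.4763, -0.3184, 0.1885]
eef_rot: [0.993, 0.121, -0.001, -0.001]
ft_force: [-0.1, -0.0, -1.1]
gripper_width: 0.0281
```

Emit:
{"name": "move_arm", "arguments": {"plan": [1.0,-1.6,0,0,0,0,-1,1.9,-3.1,0,0,0,0,-1,2.1,-3.4,0,0,0,0,-1,2.1,-3.4,0,0,0,0,-1,2.1,-3.4,0,0,0,0,-1,2.1,-3.4,0,0,0,0,-1,2.1,-3.4,0,0,0,0,-1,2.1,-3.4,0,0,0,0,-1,1.9,-3.0,0,0,0,0,-1,1.2,-2.0,0,0,0,0,-1]}}

```text
time_s: 17.87
tcp_pos: [0.5866, 0.0225, 0.1887]
eef_rot: [0.993, 0.121, -0.001, -0.001]
ft_force: [-0.1, -0.5, -1.0]
gripper_width: 0.0279
```

Emit:
{"name": "move_arm", "arguments": {"plan": [0,0,1.5,0,0,0,-1,0,0,2,0,0,0,-1,0,0,1.5,0,0,0,-1,0,0,0.5,0,0,0,-1,0,0,0,0,0,0,-1,0,0,0,0,0,0,-1,0,0,0,0,0,0,-1]}}

```text
time_s: 18.45
tcp_pos: [0.5873, 0.0172, 0.1356]
eef_rot: [0.993, 0.118, 0.001, -0.0]
ft_force: [-1.2, 0.1, -0.2]
gripper_width: 0.0281
```

```bash
cat > held.py <<'E'
from h import *
import sys
z=np.load(sys.argv[1]);X=world("wrist",z["d"],z["T"]);L=(X-z["T"][:3,3])@z["T"][:3,:3]
t=(z["d"]>0)&(L[...,2]<-.02)&(L[...,2]>-.04)&(L[...,0]>0.0)&(z["p"].max(2)>90)
n,l,st,ce=cv2.connectedComponentsWithStats(t.astype(np.uint8));i=1+np.argmax(st[1:,4]);Q=L[l==i]
print("held: far end x",np.percentile(Q[:,0],99.8).round(4),"top z",np.percentile(Q[:,2],5).round(4), "y",np.percentile(Q[:,1],[1,99]).round(4))
E
python3 -c "
from h import *
go([.588,0.0175,.08],13.6)"; python3 look.py w8 0.089 0.11; python3 held.py w8.npz; python3 mix.py w8.npz
```

```text
t 18.45 tcp [0.5873 0.0172 0.1356] yaw 13.57 w 0.0281 F [-1.2  0.1 -0.2]
 turn [ 0.0001 -0.0015 -0.0006]  shift after turn(cm) [ 0.07 -0.02  5.56]  shift in present axes [ 0.06 -0.02  5.56]
[ 171  152   67  201 9747] ctr [0.5777 0.077 ] len 0.1091 wid 0.0283 yaw 13.06 ztop 0.0991
[   50   154    88   209 10453] ctr [0.5601 0.1339] len 0.1146 wid 0.0281 yaw 13.67 ztop 0.0991
held: far end x 0.0583 top z -0.0297 y [-0.0146  0.0116]
[348.  76.] [ 29   4 107] [0.6836 0.0255] len 0.002 wid 0.0147 zmax 0.071
[363. 193.] [  7  29 176] [0.6264 0.0017] len 0.0156 wid 0.0045 zmax 0.0726
[139. 194.] [ 38  29 968] [0.5966 0.1253] len 0.0155 wid 0.0194 zmax 0.0752
[171. 192.] [ 10  27 166] [0.6015 0.1071] len 0.0144 wid 0.0067 zmax 0.0735
[247. 194.] [ 30  29 760] [0.6112 0.0648] len 0.0156 wid 0.0153 zmax 0.0755
[153. 300.] [ 35  28 755] [0.5327 0.1098] len 0.0159 wid 0.02 zmax 0.0753
[251. 295.] [ 25  27 326] [0.5482 0.0499] len 0.0141 wid 0.0142 zmax 0.0753
```

View pics/w8.png

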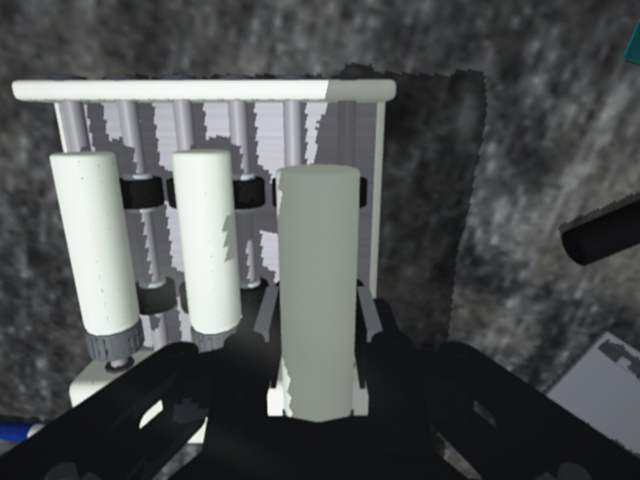

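Emit:
{"name": "move_arm", "arguments": {"plan": [0.03,0.02,0.6,0,0,0,-1,0,0,1.2,0,0,0,-1,0,0,1.4,0,0,0,-1,0,0,1.4,0,0,0,-1,0,0,0.9,0,0,0,-1,0,0,0.4,0,0,0,-1,0,0,0,0,0,0,-1,0,0,0,0,0,0,-1,0,0,0,0,0,0,-1,0,0,0,0,0,0,-1]}}

```text
time_s: 19.33
tcp_pos: [0.5877, 0.0171, 0.0764]
eef_rot: [0.993, 0.118, 0.001, 0.0]
ft_force: [-0.2, 0.7, -1.3]
gripper_width: 0.0282
```

```bash
python3 -c "
from h import *
go([.5876,0.0170,.0702],13.6)"; python3 look.py w9 0.089 0.11; python3 held.py w9.npz; python3 mix.py w9.npz
```

```text
t 19.33 tcp [0.5877 0.0171 0.0764] yaw 13.58 w 0.0282 F [-0.2  0.7 -1.3]
 turn [ 0.0003 -0.0015 -0.0004]  shift after turn(cm) [-0.01  0.    0.62]  shift in present axes [-0.01  0.    0.62]
[  106   165    98   199 13498] ctr [0.5929 0.0805] len 0.0784 wid 0.0281 yaw 13.25 ztop 0.099
[  236   167   124   255 20341] ctr [0.5932 0.0262] len 0.1021 wid 0.0433 yaw 12.6 ztop 0.1066
[    0   168    67   280 10510] ctr [0.562  0.1286] len 0.114 wid 0.0243 yaw 7.88 ztop 0.0988
held: far end x 0.0583 top z -0.0297 y [-0.0146  0.0116]
[ 71. 221.] [  61   41 1995] [0.5964 0.1262] len 0.0159 wid 0.0225 zmax 0.0755
[219. 220.] [  46   41 1583] [0.6109 0.0658] len 0.0161 wid 0.0173 zmax 0.0756
[266. 220.] [ 22  41 775] [0.6155 0.0472] len 0.016 wid 0.0096 zmax 0.0751
[371. 220.] [ 26  40 932] [0.6258 0.0052] len 0.0158 wid 0.0115 zmax 0.0756
[ 98. 359.] [  54   39 1560] [0.5324 0.1107] len 0.0167 wid 0.0229 zmax 0.0753
```

Emit:
{"name": "move_arm", "arguments": {"plan": [0,0,0.25,0,0,0,-1,0,0,0.15,0,0,0,-1,0,0,0.12,0,0,0,-1,0,0,0,0,0,0,-1,0,0,0,0,0,0,-1,0,0,0,0,0,0,-1]}}

```text
time_s: 19.88
tcp_pos: [0.5871, 0.0171, 0.0703]
eef_rot: [0.993, 0.118, -0.0, -0.0]
ft_force: [0.5, -0.4, -0.6]
gripper_width: 0.028
```

```bash
python3 -c "
from h import *
go([.5876,0.0170,.0702],13.6)"
```

```text
t 19.88 tcp [0.5871 0.0171 0.0703] yaw 13.58 w 0.028 F [ 0.5 -0.4 -0.6]
 turn [-0.0001  0.     -0.0003]  shift after turn(cm) [0.05 0.02 0.01]  shift in present axes [0.05 0.02 0.01]
```

Emit:
{"name": "move_arm", "arguments": {"plan": [0.04,0,0.03,0,0,0,-1,0,0,0.02,0,0,0,-1,0,0,0,0,0,0,-1,0,0,0,0,0,0,-1]}}

```text
time_s: 20.22
tcp_pos: [0.5875, 0.0171, 0.0698]
eef_rot: [0.993, 0.118, 0.0, -0.0]
ft_force: [-0.6, -0.1, -1.2]
gripper_width: 0.028
```

Emit:
{"name": "move_arm", "arguments": {"plan": [0,0,0,0,0,0,-1]}}

```text
time_s: 20.3
tcp_pos: [0.5875, 0.0171, 0.0698]
eef_rot: [0.993, 0.118, 0.0, -0.0]
ft_force: [0.9, -0.0, -0.5]
gripper_width: 0.0283
```

Emit:
{"name": "move_arm", "arguments": {"plan": [0,0,0.03,0,0,0,-1,0,0,0,0,0,0,-1,0,0,0,0,0,0,-1]}}

```text
time_s: 20.55
tcp_pos: [0.5875, 0.0171, 0.0695]
eef_rot: [0.993, 0.118, -0.0, -0.0]
ft_force: [0.9, 0.8, -0.6]
gripper_width: 0.028
```

Emit:
{"name": "move_arm", "arguments": {"plan": [0,0,0,0,0,0,-1]}}

```text
time_s: 20.63
tcp_pos: [0.5875, 0.0171, 0.0695]
eef_rot: [0.993, 0.118, -0.0, -0.0]
ft_force: [0.8, -0.1, -1.1]
gripper_width: 0.0286
```

Emit:
{"name": "move_arm", "arguments": {"plan": [0,0,0.03,0,0,0,-1,0,0,0,0,0,0,-1,0,0,0,0,0,0,-1]}}

```text
time_s: 20.88
tcp_pos: [0.5876, 0.0169, 0.0693]
eef_rot: [0.993, 0.118, 0.0, 0.0]
ft_force: [0.5, -1.3, 0.6]
gripper_width: 0.0279
```

Emit:
{"name": "move_arm", "arguments": {"plan": [0,0,0,0,0,0,-1]}}

```text
time_s: 20.97
tcp_pos: [0.5876, 0.0169, 0.0693]
eef_rot: [0.993, 0.118, 0.0, 0.0]
ft_force: [-0.8, -1.1, 0.6]
gripper_width: 0.0284
```

Light contact (≈1 N) at the expected height. Release.

Emit:
{"name": "move_arm", "arguments": {"plan": [0,0,0,0,0,0,-0.33,0,0,0,0,0,0,-0.3,0,0,0,0,0,0,-0.25,0,0,0,0,0,0,-0.2,0,0,0,0,0,0,-0.1,0,0,0,0,0,0,0,0,0,0,0,0,0,0.06,0,0,0,0,0,0,0.06]}}

```text
time_s: 21.63
tcp_pos: [0.5875, 0.0171, 0.0692]
eef_rot: [0.993, 0.118, -0.0, -0.0]
ft_force: [0.0, -1.0, -0.2]
gripper_width: 0.0453
```

Emit:
{"name": "move_arm", "arguments": {"plan": [0,0,-0.5,0,0,0,0.06,0,0,-1.5,0,0,0,0.06,0,0,-3,0,0,0,0.06,0,0,-3,0,0,0,0.06,0,0,-3,0,0,0,0.06,0,0,-2,0,0,0,0.06,0,0,-1,0,0,0,0.06,0,0,0,0,0,0,0.06,0,0,0,0,0,0,0.06,0,0,0,0,0,0,0.06]}}

```text
time_s: 22.47
tcp_pos: [0.5866, 0.017, 0.2073]
eef_rot: [0.993, 0.118, -0.001, -0.0]
ft_force: [0.4, 0.9, -0.2]
gripper_width: 0.0452
```

```bash
python3 look.py w10 0.089 0.11; python3 - <<'E'
from h import *
p,d=snapshot("top"); cv2.imwrite("pics/crop2.png",cv2.resize(p[170:310,180:400],None,fx=3.6,fy=3.6,interpolation=cv2.INTER_CUBIC))
E
```

```text
[ 211  142   48  159 5728] ctr [0.575  0.0762] len 0.1143 wid 0.0283 yaw 13.1 ztop 0.0992
[ 122  144   59  158 5884] ctr [0.56  0.134] len 0.1142 wid 0.0283 yaw 13.69 ztop 0.0992
[ 299  144   41  158 5826] ctr [0.5882 0.0178] len 0.114 wid 0.0274 yaw 13.59 ztop 0.0992
```

View pics/w10.png

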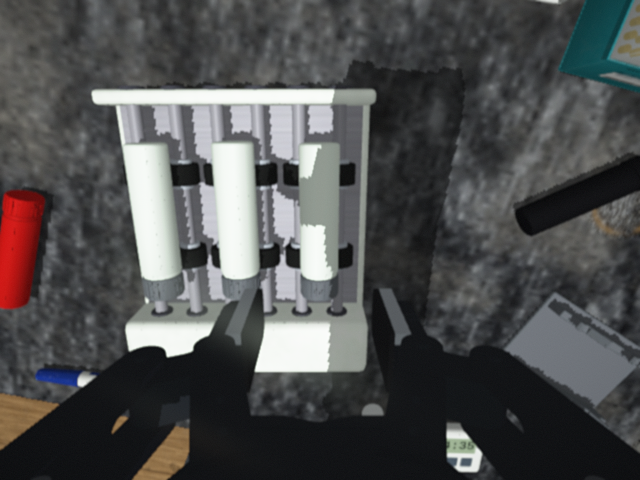

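View pics/crop2.png

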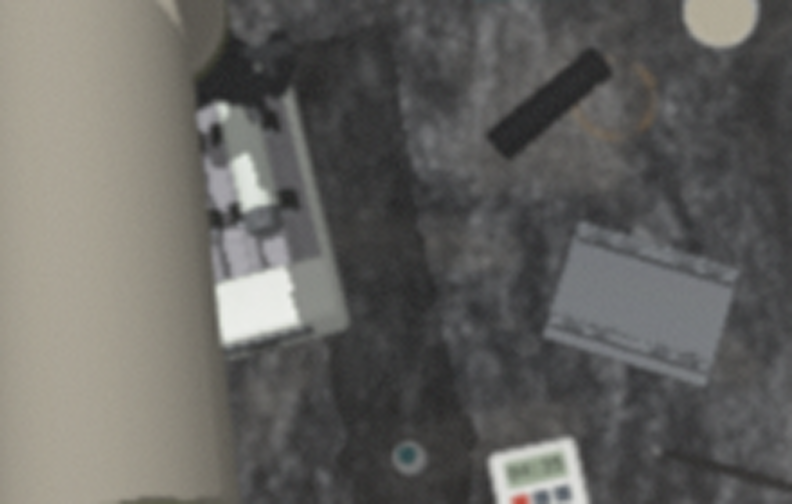

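```bash
python3 -c "
from h import *
print(finish_job())"
```

```text
the job is handed in; nothing more can be done
None
```

Both capped tubes are out of the cradle and lying in the outer valleys of the mixer, the left-trough tube in the left valley and the right-trough tube in the right. The job is handed in at about 22.6 s. `finish_job` gave no verdict.

**Final positions:** the last wrist view put each placed tube's centre within about 0.6 mm of its valley point. Both lie at the rollers' angle (13.6–13.7°), and their tops are at 99 mm, so they are fully seated. Their caps point the same way as the middle tube's.

**Left alone:** the middle tube measures within 1 mm of where it started. The dropper bottle is at the same pixel in the top view as before, and the black and red look-alikes were not touched.

**One flaw:** on the first lowering, the left tube pressed roller 1 off-centre with about 5 N. I lifted it, shifted it slightly to the right and set it down again with about 1 N, so roller 1 may have moved by a tiny amount. I had no way to read the roller angles. The right tube touched with only about 1 N.

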